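# Shut and cap the glue bottle

### The job

Close up the glue bottle in the wooden holder: first turn the winged spout clockwise until it stops, then fetch the wide overcap from the mat and press it straight down over the spout until it snaps over the bead, and keep pressing until it sits fully home. Finish still holding the cap and pressing it down firmly on the bottle, and leave everything else on the bench as it stands.

Things in the scene. Friction and masses are not known exactly. Their poses are not given: they have to be found in the camera images.
- spout (a joint): turn of the bottle's winged twist spout about its upright axis, rad: 0 = shut (against its stop, wing parallel to the long sides of the wooden holder), grows counter-clockwise seen from above as it opens, up to 1.6; it starts 0.8 to 1.4 open. It turns stiffly (about 0.06 N m), does not rise, and stays where it is left
- wing (a point): middle of the white flat wing of the spout, on the spout's turning axis, 28 mm above seat. The wing is 26 mm long (along this point's y), 10 mm thick (its x), 24 mm high; its foot is 12 mm below this point, 3 mm over the round deck of the closure (27 mm across on top). On its top stands a round nozzle, 10 mm tapering to 6 mm wide, whose tip is 25 mm above this point
- seat (a point): centre of the flat seat where the overcap ends: top of the ribbed grey 45 mm collar of the glue bottle (white, 71 mm wide, does not move), 130 mm above the bench; z up on the bottle's axis, y along the holder's long side. A stem 33 mm wide, 13 mm high, bevelled on top, rises from it; round it six springy nubs (the snap bead), 40 mm across, centred 7 mm above the seat
- cap_mid (a point): centre, half-way up, of the loose wide white overcap: a plain round cup 45 mm across and 58 mm high, about 20 g, standing mouth down on the mat (its bottom rim 29 mm below this point), z up. It may be put on at any yaw. Fully home on the bottle, this point is 29 mm above seat
- cap: the same overcap; origin at the centre of its mouth rim. Round the mouth is an inward lip, 3 mm high and 35 mm across; above it the inside is 41 mm across and 55 mm deep. Going on, the lip meets the nubs 10 to 11 mm above the seat, resists with roughly 10 to 15 N down to 6 mm, then gives way with a snap and is drawn down the last 3 mm; on the seat the push rises again, and it stays on by itself
- holder: fixed wooden bottle holder, block 100 x 210 mm (long side along its y), 52 mm high on a 115 x 225 x 12 mm base; origin at the centre of its underside. The glue bottle is wedged in the bore at y = +52 mm, the dye jar stands in the one at y = -52 mm
- small_cap: bystander: narrow white cap of another bottle, 31 mm across, 36 mm high, mouth down on the mat; origin at the centre of its underside
- dye_jar: bystander: amber jar 54 mm wide, 85 mm high, in the holder's other bore (its top 97 mm above the bench); origin at the centre of its underside
- maul: bystander: maul standing on its 80 mm wide head, 215 mm high; origin at the centre of its underside
- punch: bystander: steel punch lying down, 12 x 108 x 12 mm, long along its y; origin under its body
- tin: bystander: round tin 79 mm wide, 27 mm high; origin at the centre of its underside
- weight: bystander: brass weight with a knob, 56 mm wide, 66 mm high; origin at the centre of its underside
- spool: bystander: thread spool standing up, 48 mm wide, 61 mm high; origin at the centre of its underside
There are look-alikes about, which are no part of the job. Leave any green look-alike of the cap alone.

How it is judged:
By the outcome, as a careful person would: the job done as asked, in the order asked, and still so for the second after the job is handed in, while the arm keeps its last pose, push and grip.
It also fails if it takes over 64 s, if anything falls off the work surface, if the arm or the gripper's body presses on something with over 40 N, if the wrist force passes 120 N, or if a joint passes its speed limit or range.

### The arm

A 7-joint arm with a two-finger parallel gripper is mounted at the origin on the work surface. World frame = base frame: x ahead of the robot, y to its left, z up, the work surface at z = 0. Lengths are in m, angles in rad, forces in N, time in s.
With the tool pointing down it reaches from about 0.425 to 0.925 m from the base axis. Payload 6.8 kg.
Tool frame: the origin (TCP) lies on the centre line of the jaws, within the pads' length; the fingertips stand 8 mm ahead of it and the grasp point (between the pads) lies 11 mm behind it (bot.tips_ahead is the distance from the TCP to the fingertips, in m); z points along the fingers, y is the line along which they close (so a half turn about z gives the same grasp; the last joint's range is limited). The gripper opens to 85 mm and grips with 20 to 120 N. Pads are 22 mm wide; open, the fingers measure 114 mm over their backs; the gripper's body (76 mm by 85 mm) begins 54 mm behind the grasp point. The pads swing forward as they close: fully open they stand 13 mm farther back than shut.
Start: joints at [1.132, 0.477, 0.022, 1.555, -0.011, 1.109, -0.083], TCP at [0.219, -0.638, 0.239] pointing down, gripper open.
Joint ranges: [-2.96, 2.96], [-0.34, 2.1], [-1.41, 1.46], [0.24, 2.44], [-1.37, 4.51], [0.17, 1.92], [-2.96, 2.96]. Speed limits (rad/s): [2.39, 2.39, 3.14, 3.14, 3.14, 3.14, 3.14].

### API

Orientations are given as a unit quaternion [w, x, y, z].
In Python, from station import bot gives the robot as it stands.
- The arm moves only by the tool send_rows, never from a script. Its argument "deltas" is text: rows parted by semicolons, each of 4 numbers parted by spaces: the shift along the tool's x, y, z in m, then the turn about the tool's z in degrees. In form: x y z spin; .... A call has 1 to 5 rows; each row is the pose to reach, as a shift and turn from the pose commanded when the call began, along the tool's axes at that moment; what a row does not reach only later rows make up. A row lasts 1/10 s, in which the tool goes at most 50 mm and 8.59 degrees, less where a joint would pass 70% of its speed; a pose out of reach is approached as far as the arm can. A call with a gripper value outside its range is refused whole. "claw" is the opening, from 0 (shut) to 1 (fully open), set as the call begins (left out, the last holds). The fingers move at their own pace and stop on an object; "force" is the grip in N (left out, the last holds). Time passes only in rows, so rows that repeat a pose let the fingers close. It gives the time, the measured TCP pose, the force, the opening and the grip force at its end, in the units of the state.
- bot.get_obs(): the state, without advancing time (a new reading comes with each control period).
- bot.read_camera(name): name is "scene" or "top"; returns a dict with "img" (480x640x3 uint8, red, green, blue), "depth" (480x640 float32, m along the optical axis (not along the pixel's ray), 0 where there is no reading), "fx", "fy", "cx", "cy" (pixels), "dist_coeffs" ([k1, k2, p1, p2, k3] as OpenCV has them; the pictures are not rectified), "camera_from_world" (4x4, takes a point from world to camera coordinates). Camera axes: x right, y up, looking along -z (the intrinsics and any distortion apply to the point x, -y, -z); pixel columns grow to the right and rows downward; lengths in m; the calibration is good to about 2 mm. A picture is of the moment at which its call begins.
- bot.hand_in(): hands the job in; it is judged then, once.
Trained networks look in a picture, given as the dict that the camera call returned (one of the last four; its "shot" number tells which), for a name from the list of things; names that differ only in an ending like _2 or _b are one class to them, and where a whole thing is asked for, a point or a joint stands for the part that bears it (a point fixed in the world has none). Each returns a list of dicts, best first, with "confidence" (0 to 1); they miss things now and then, are a little off and sometimes report something else, mostly with a low value. They report only what shows in the picture. A call takes as long as a camera call. They do not tell look-alikes from the thing itself.
- bot.masks_of(picture, query): "mask" (480x640 bool, what is visible of it).
- bot.landmark_of(picture, query): "xyz" ([x, y, z] in m, in world coordinates, good to about 4 mm: a listed point, or the origin of a listed thing).
The state is a dict: "t": time; "q": joint angles; "joint_vel": joint speeds; "joint_torque": joint torques, N m; "eef_pos": TCP position; "tool_rot": TCP orientation; "contact_force": force on the tool from outside, world axes, zero at the start; "torque": the same for the moment, N m; "gripper_width": opening from 0.0 (shut) to 1.0 (fully open); "grasp_force": force on a finger pad.
Only numpy, scipy, OpenCV 4.12 (cv2) and the standard library are available. Lean on these libraries where they do the work, as an engineer would, in place of code of your own. Each camera call takes 0.05 s, during which the arm holds its last target. There are 200 camera calls.

## Working session

There is one attempt and no reset: what is moved stays moved. The work goes in short steps, Python scripts to look and compute and a tool call to move; the robot and the scene stay as the last step left them, time stands still between calls to the robot, and variables do not carry over. Pictures are saved under pics/ and viewed, at most 10 in all, crops included, and the job is handed in when it is done.

Besides the shell and the picture viewer there is one more tool, called after ">>>" as name(argument=value, ...), one argument or row to a line, values as JSON. send_rows: Moves the arm, as the interface text tells. Its arguments: {"type":"object","properties":{"deltas":{"type":"string"},"claw":{"type":"number"},"force":{"type":"number"}},"required":["deltas"]}

```bash
ls; mkdir -p pics; cat > h.py <<'E'
import numpy as np, cv2
from station import bot
def save(p,n,box=None,s=1):
    im=p["img"][:,:,::-1]
    if box: im=im[box[1]:box[3],box[0]:box[2]]
    cv2.imwrite("pics/"+n,cv2.resize(np.ascontiguousarray(im),None,fx=s,fy=s,interpolation=cv2.INTER_CUBIC))
def proj(p,X):
    c=p["camera_from_world"]@np.append(X,1); v=np.array([c[0],-c[1],-c[2]])
    K=np.array([[p["fx"],0,p["cx"]],[0,p["fy"],p["cy"]],[0,0,1.]])
    return cv2.projectPoints(v[None],np.zeros(3),np.zeros(3),K,np.array(p["dist_coeffs"],float))[0].ravel()
def cloud(p):
    K=np.array([[p["fx"],0,p["cx"]],[0,p["fy"],p["cy"]],[0,0,1.]])
    u,v=np.meshgrid(np.arange(640.),np.arange(480.))
    n=cv2.undistortPoints(np.stack([u.ravel(),v.ravel()],1)[:,None],K,np.array(p["dist_coeffs"],float))[:,0]
    d=p["depth"].ravel()
    c=np.stack([n[:,0]*d,-n[:,1]*d,-d,np.ones_like(d)],0)
    return (np.linalg.inv(p["camera_from_world"])@c)[:3].T.reshape(480,640,3)
E
python3 - <<'E'
from h import *
o=bot.get_obs();print({k:np.round(v,3).tolist() for k,v in o.items()})
for n in("scene","top"):
    p=bot.read_camera(n);save(p,n+"0.png")
    for q in("wing","seat","cap_mid","holder","small_cap","dye_jar","maul","punch","tin","weight","spool"):
        for r in bot.landmark_of(p,q)[:4]: print(n,q,round(r["confidence"],2),np.round(r["xyz"],3),proj(p,r["xyz"]).round())
E
```

```text
pics
{'t': 0.0, 'q': [1.132, 0.478, 0.022, 1.556, -0.012, 1.109, -0.083], 'joint_vel': [0.0, 0.001, 0.0, -0.001, 0.0, 0.0, -0.0], 'joint_torque': [0.0, -59.645, 1.608, -28.12, 0.012, 0.009, -0.0], 'eef_pos': [0.219, -0.638, 0.238], 'tool_rot': [-0.001, 0.986, 0.165, -0.0], 'contact_force': [-0.444, -0.204, -0.118], 'torque': [0.014, 0.013, 0.043], 'grasp_force': 0.0, 'gripper_width': 1.001}
scene wing 0.52 [0.488 0.333 0.159] [543. 252.]
scene seat 0.83 [0.485 0.333 0.13 ] [540. 264.]
scene seat 0.75 [ 0.598 -0.042  0.028] [326. 272.]
scene cap_mid 0.78 [ 0.509 -0.066  0.026] [339. 246.]
scene cap_mid 0.69 [0.605 0.063 0.027] [371. 292.]
scene cap_mid 0.6 [ 0.598 -0.044  0.028] [325. 271.]
scene holder 0.75 [0.509 0.29  0.   ] [498. 317.]
scene holder 0.58 [0.489 0.33  0.13 ] [537. 265.]
scene small_cap 0.56 [ 0.446  0.013 -0.002] [384. 254.]
scene dye_jar 0.9 [0.528 0.236 0.012] [468. 307.]
scene maul 0.8 [ 0.728 -0.356 -0.004] [171. 266.]
scene punch 0.85 [ 0.73  -0.178  0.002] [234. 294.]
scene tin 0.7 [0.53  0.234 0.012] [467. 308.]
scene tin 0.62 [ 0.76   0.046 -0.002] [320. 350
[... 249 characters left out ...]
 286.]
top seat 0.6 [0.49  0.332 0.13 ] [159. 286.]
top cap_mid 0.8 [0.603 0.055 0.031] [299. 237.]
top cap_mid 0.59 [ 0.604 -0.045  0.03 ] [344. 236.]
top cap_mid 0.57 [ 0.509 -0.065  0.029] [353. 279.]
top holder 0.9 [0.509 0.283 0.002] [199. 280.]
top dye_jar 0.7 [ 0.603 -0.045  0.003] [343. 238.]
top dye_jar 0.65 [0.531 0.236 0.011] [219. 270.]
top dye_jar 0.19 [ 0.505  0.284 -0.001] [199. 281.]
top maul 0.78 [ 0.726 -0.36   0.001] [480. 185.]
top punch 0.54 [ 0.728 -0.174  0.005] [399. 184.]
top tin 0.65 [ 0.758  0.045 -0.   ] [304. 173.]
top weight 0.78 [ 0.723  0.175 -0.004] [249. 188.]
top spool 0.79 [ 0.709  0.265 -0.001] [210. 194.]
top spool 0.54 [ 0.728 -0.357  0.002] [478. 184.]
```

View pics/scene0.png

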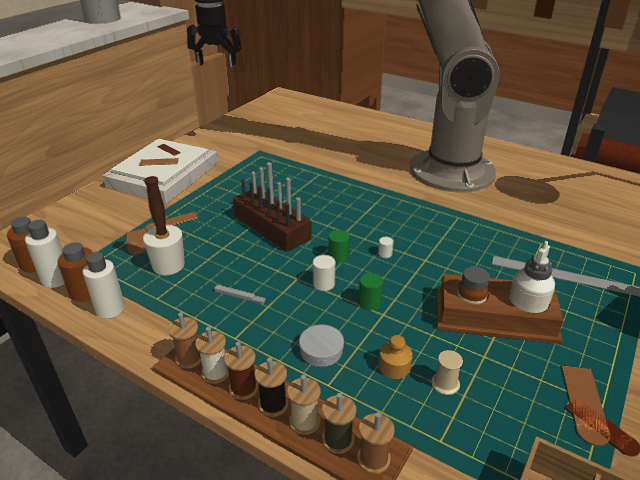

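View pics/top0.png

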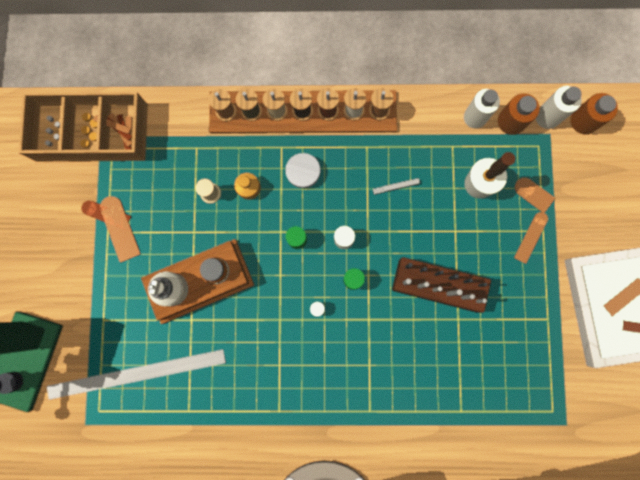

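The scene view shows the wide white cap at (324,272), with green look-alikes at (339,246) and (371,292). The small white cap is at (385,246), the bottle with its spout at (540,260), and the dye jar at (474,284). In the top view the white cap is at (344,236), the greens at (296,237) and (354,279), the small cap at (317,309) and the bottle at (163,288). I choose the wide white cap at scene (324,272).

```bash
python3 - <<'E'
from h import *
p=bot.read_camera("top");s=bot.read_camera("scene")
def crop(q,b):return cv2.resize(np.ascontiguousarray(q["img"][b[1]:b[3],b[0]:b[2],::-1]),(390,290),interpolation=cv2.INTER_CUBIC)
im=np.vstack([np.hstack([crop(p,(130,260,198,310)),crop(s,(505,232,580,288))]),np.hstack([crop(s,(290,220,425,320)),crop(p,(280,210,382,285))])])
cv2.imwrite("pics/crop1.png",im)
for n,q in(("top",p),("scene",s)):
    C=cloud(q)
    m=(C[...,2]>0.141)&(C[...,2]<0.2)&(np.hypot(C[...,0]-.488,C[...,1]-.333)<.04)&(q["depth"]>0)
    P=C[m]; print(n,m.sum())
    for lo,hi in((.143,.149),(.149,.160),(.160,.172),(.172,.2)):
        Q=P[(P[:,2]>lo)&(P[:,2]<hi)]
        if len(Q)>3:
            x=Q[:,:2]-Q[:,:2].mean(0);w,v=np.linalg.eigh(x.T@x/len(x));print(lo,len(Q),Q.mean(0).round(4),np.sqrt(w).round(4),np.degrees(np.arctan2(v[1,1],v[0,1])).round(1))
    mm=[r for r in bot.masks_of(q,"holder")][:1]
    for r in mm:
        Q=C[r["mask"]&(C[...,2]>.045)&(C[...,2]<.068)][:,:2]
        if len(Q)>50: print("holder",r["confidence"],cv2.minAreaRect((Q*1000).astype(np.float32)))
    Q=C[(C[...,2]>.05)&(C[...,2]<.07)&(np.hypot(C[...,0]-.6,C[...,1]+.044)<.035)]
    print("cap top",len(Q),((Q.min(0)+Q.max(0))/2).round(4),Q.mean(0).round(4),np.ptp(Q,0).round(3))
    for r in bot.landmark_of(q,"wing")+bot.landmark_of(q,"seat")+bot.landmark_of(q,"cap_mid")+bot.landmark_of(q,"dye_jar"):print(r["xyz"],r["confidence"])
E
```

```text
top 183
0.143 41 [0.4845 0.3249 0.1454] [0.0031 0.0075] 168.7
0.149 21 [0.4861 0.3271 0.1549] [0.0008 0.007 ] 167.0
0.16 61 [0.4862 0.3302 0.1672] [0.0031 0.0081] 168.6
0.172 24 [0.4856 0.3302 0.1772] [0.002  0.0036] 164.2
holder 0.97 ((506.33428955078125, 283.9547119140625), (101.2585678100586, 210.91993713378906), 22.70623779296875)
cap top 332 [ 0.601  -0.0456  0.0577] [ 0.6008 -0.0457  0.0571] [0.044 0.044 0.013]
[0.4898, 0.3365, 0.1583] 0.62
[0.4907, 0.3338, 0.1328] 0.86
[0.5994, -0.0485, 0.0309] 0.95
[0.604, 0.0572, 0.0299] 0.94
[0.5111, -0.0648, 0.0269] 0.63
[0.5322, 0.2376, 0.0119] 0.81
scene 261
0.143 78 [0.4936 0.3341 0.1454] [0.0063 0.0082] 120.5
0.149 53 [0.4952 0.3328 0.1546] [0.0026 0.008 ] 152.9
0.16 75 [0.495  0.3321 0.1668] [0.003  0.0075] 158.2
0.172 28 [0.4904 0.3323 0.1768] [0.0017 0.0024] 100.6
holder 0.96 ((509.0823059082031, 284.85894775390625), (105.22499084472656, 212.6314239501953), 22.673864364624023)
cap top 294 [ 0.604  -0.0437  0.055 ] [ 0.6066 -0.0422  0.0556] [0.046 0.045 0.01 ]
[0.4868, 0.3317, 0.1603] 0.58
[0.5286, 0.2338, 0.0129] 0.54
[0.4886, 0.3317, 0.1298] 0.97
[0.511, -0.0661, 0.0264] 0.84
[0.6057, 0.0635, 0.0276] 0.61
[0.5265, 0.2354, 0.0137] 0.67
[0.7604, 0.0485, 0.0002] 0.51
```

View pics/crop1.png

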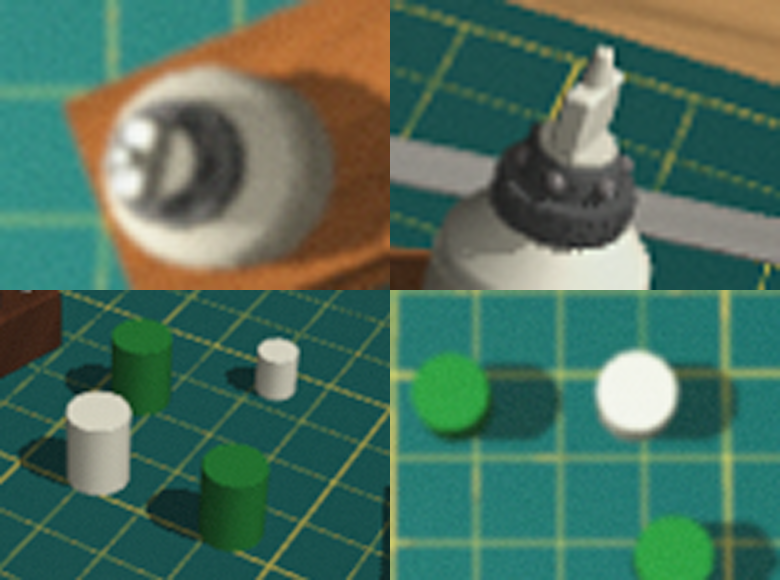

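The crops show a plain white cup of 44 mm width at (0.602,-0.045), which is the right cap. The greens and the narrow cap are ruled out. The wing points along about 168°, and the holder's long side along 112.7°, so the spout is open by about 55°.

>>> send_rows(
  deltas="0 0 -0.05 0; 0.04 -0.03 -0.06 0; 0.08 -0.06 -0.06 0; 0.12 -0.09 -0.06 0; 0.16 -0.12 -0.06 0",
  claw=1,
)

```text
t: 2.3
eef_pos: [0.3319, -0.4721, 0.2997]
tool_rot: [0.0, 0.986, 0.165, 0.0]
contact_force: [1.4, -0.2, 0.3]
gripper_width: 1.001
grasp_force: 0.0
```

>>> send_rows(
  deltas="0.04 -0.03 0 0; 0.08 -0.06 0 0; 0.12 -0.09 0 0; 0.16 -0.12 0 0; 0.16 -0.12 0 0",
)

```text
t: 2.8
eef_pos: [0.4482, -0.3008, 0.2998]
tool_rot: [-0.001, 0.985, 0.171, 0.002]
contact_force: [0.6, -0.5, -0.2]
gripper_width: 1.002
grasp_force: 0.0
```

```bash
cat > st.py <<'E'
from h import *
import sys
from scipy.spatial.transform import Rotation as R
o=bot.get_obs();q=o["tool_rot"];M=R.from_quat([*q[1:],q[0]]).as_matrix()
print("t",o["t"],"p",np.round(o["eef_pos"],4),"q",np.round(o["q"],2),"F",np.round(o["contact_force"],1),"T",np.round(o["torque"],2),"w",round(o["gripper_width"],3),"g",round(o["grasp_force"],1))
print("ang x",np.degrees(np.arctan2(M[1,0],M[0,0])).round(1),"z",M[:,2].round(3),"tips",bot.tips_ahead)
for a in sys.argv[1:]:
    t=np.array(eval(a));print(a,"tool delta",(M.T@(t-o["eef_pos"])).round(4))
E
python3 st.py "(.56,-.05,.30)" "(.488,.3325,.25)"
```

```text
t 2.8 p [ 0.4482 -0.3008  0.2998] q [ 0.63  0.21 -0.18  1.8   0.04  1.14 -0.79] F [ 0.6 -0.5 -0.2] T [-0.03  0.04 -0.02] w 1.002 g 0.0
ang x 19.6 z [ 0.003  0.003 -1.   ] tips 0.008
(.56,-.05,.30) tool delta [ 0.1896 -0.1986  0.0008]
(.488,.3325,.25) tool delta [ 0.2502 -0.5829  0.0516]
```

>>> send_rows(
  deltas="0.035 -0.035 0 0; 0.07 -0.07 0 0; 0.1 -0.105 0 0; 0.13 -0.14 0 0; 0.16 -0.17 0 0",
)

```text
t: 3.3
eef_pos: [0.5399, -0.0935, 0.2997]
tool_rot: [0.0, 0.986, 0.165, 0.0]
contact_force: [0.8, -0.6, -0.4]
gripper_width: 0.999
grasp_force: 0.0
```

>>> send_rows(
  deltas="0.02 -0.04 0 0; 0.035 -0.08 0 0; 0.05 -0.12 0 0; 0.06 -0.16 0 0; 0.07 -0.2 0 0",
)

```text
t: 3.8
eef_pos: [0.5406, 0.1177, 0.2995]
tool_rot: [0.0, 0.986, 0.165, 0.0]
contact_force: [0.9, -0.6, 1.0]
gripper_width: 0.998
grasp_force: 0.0
```

>>> send_rows(
  deltas="0.005 -0.04 0 0; 0.01 -0.08 0 0; 0.015 -0.12 0 0; 0.02 -0.16 0 0; 0.02 -0.2 0 0",
)

```text
t: 4.3
eef_pos: [0.4948, 0.3132, 0.2994]
tool_rot: [-0.0, 0.986, 0.164, 0.0]
contact_force: [0.9, -0.4, 0.5]
gripper_width: 0.998
grasp_force: 0.0
```

>>> send_rows(
  deltas="0 0 0 -7.5; 0 0 0 -15; 0 0 0 -22.5; 0 0 0 -30; 0 0 0 -37.5",
)

```text
t: 4.8
eef_pos: [0.495, 0.3117, 0.2993]
tool_rot: [0.0, 0.88, 0.475, -0.0]
contact_force: [-0.2, 0.1, -0.9]
gripper_width: 0.998
grasp_force: 0.0
```

>>> send_rows(
  deltas="0 0 0 -7.5; 0 0 0 -15; 0 0 0 -22.5; 0 0 0 -30; 0 0 0 -37.5",
)

```text
t: 5.3
eef_pos: [0.495, 0.3116, 0.2993]
tool_rot: [0.0, 0.68, 0.733, -0.0]
contact_force: [-0.4, 0.6, -0.1]
gripper_width: 0.996
grasp_force: 0.0
```

>>> send_rows(
  deltas="0 0 0 -7.5; 0 0 0 -15; 0 0 0 -22.5; 0 0 0 -30; 0 0 0 -37.5",
)

```text
t: 5.8
eef_pos: [0.4951, 0.3116, 0.2993]
tool_rot: [0.0, 0.409, 0.913, -0.0]
contact_force: [-0.3, 0.1, 0.1]
gripper_width: 1.001
grasp_force: 0.0
```

>>> send_rows(
  deltas="0 0 0 -7.5; 0 0 0 -15; 0 0 0 -22.5; 0 0 0 -30; 0 0 0 -36.5",
)

```text
t: 6.3
eef_pos: [0.4951, 0.3116, 0.2993]
tool_rot: [0.0, 0.103, 0.995, -0.0]
contact_force: [-0.6, 0.2, -0.0]
gripper_width: 0.998
grasp_force: 0.0
```

```bash
python3 st.py "(.488,.3325,.20)" "(.488,.3325,.156)"
```

```text
t 6.3 p [0.4951 0.3116 0.2993] q [ 0.1   0.46 -1.04  1.66  0.41  1.27  0.35] F [-0.6  0.2 -0. ] T [ 0.02  0.   -0.07] w 0.998 g 0.0
ang x 168.2 z [ 0. -0. -1.] tips 0.008
(.488,.3325,.20) tool delta [0.0112 0.0191 0.0993]
(.488,.3325,.156) tool delta [0.0112 0.0191 0.1433]
```

>>> send_rows(
  deltas="0.004 0.006 0.03 0; 0.008 0.012 0.06 0; 0.011 0.019 0.08 0; 0.011 0.019 0.1 0; 0.011 0.019 0.11 0",
)

```text
t: 6.8
eef_pos: [0.4876, 0.3325, 0.1875]
tool_rot: [-0.001, 0.105, 0.994, -0.001]
contact_force: [0.5, -0.3, -0.3]
gripper_width: 1.002
grasp_force: 0.0
```

>>> send_rows(
  deltas="0 0 0.015 0; 0 0 0.032 0; 0 0 0.032 0; 0 0 0.032 0; 0 0 0.032 0",
  claw=0.35,
  force=20,
)

```text
t: 7.3
eef_pos: [0.4883, 0.3333, 0.1581]
tool_rot: [0.0, 0.105, 0.994, 0.0]
contact_force: [-0.4, -0.5, 0.3]
gripper_width: 0.346
grasp_force: 0.0
```

```bash
python3 - <<'E'
from h import *
p=bot.read_camera("top");s=bot.read_camera("scene")
def crop(q,b):return cv2.resize(np.ascontiguousarray(q["img"][b[1]:b[3],b[0]:b[2],::-1]),(390,390),interpolation=cv2.INTER_CUBIC)
cv2.imwrite("pics/c2.png",np.hstack([crop(p,(110,240,210,340)),crop(s,(490,190,590,290))]))
E
python3 st.py
```

```text
t 7.4 p [0.4883 0.3333 0.1581] q [-0.02  0.61 -0.94  1.79  0.57  1.04  0.18] F [-0.2  0.2  1.4] T [0.02 0.03 0.01] w 0.351 g 0.0
ang x 167.9 z [ 0.001  0.001 -1.   ] tips 0.008
```

View pics/c2.png

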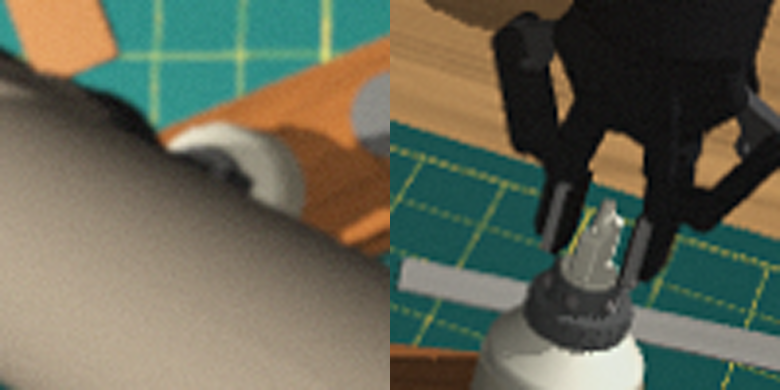

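The right half shows the wing at about (605,250), standing between the two fingers and roughly centred, so I close gently.

>>> send_rows(
  deltas="0 0 0 0; 0 0 0 0; 0 0 0 0; 0 0 0 0; 0 0 0 0",
  claw=0,
  force=20,
)

```text
t: 7.9
eef_pos: [0.488, 0.3321, 0.1579]
tool_rot: [0.0, 0.105, 0.994, -0.001]
contact_force: [-1.3, -3.7, 6.0]
gripper_width: 0.109
grasp_force: 23.3
```

```bash
python3 st.py
```

```text
t 7.9 p [0.488  0.3321 0.1579] q [-0.02  0.61 -0.94  1.79  0.57  1.04  0.18] F [-1.3 -3.7  6. ] T [-0.7   0.32 -0.06] w 0.109 g 23.3
ang x 167.9 z [ 0.    -0.002 -1.   ] tips 0.008
```

>>> send_rows(
  deltas="0 -0.001 0 0; 0 -0.001 0 0; 0 -0.001 0 5; 0 -0.001 0 10; 0 -0.001 0 15",
  force=50,
)

```text
t: 8.4
eef_pos: [0.4879, 0.3319, 0.158]
tool_rot: [0.0, 0.236, 0.972, -0.0]
contact_force: [-1.3, -2.5, 6.0]
gripper_width: 0.103
grasp_force: 53.4
```

>>> send_rows(
  deltas="0 0 0 5; 0 0 0 10; 0 0 0 15; 0 0 0 20; 0 0 0 25",
)

```text
t: 8.9
eef_pos: [0.4877, 0.3316, 0.158]
tool_rot: [0.0, 0.44, 0.898, -0.0]
contact_force: [-2.5, -4.3, 6.8]
gripper_width: 0.109
grasp_force: 53.6
```

```bash
python3 st.py
```

```text
t 8.9 p [0.4877 0.3316 0.158 ] q [-0.12  0.55 -0.78  1.8   0.46  0.99 -0.43] F [-2.5 -4.3  6.8] T [-0.67  0.53  0.08] w 0.109 g 53.6
ang x 127.8 z [ 0.    -0.001 -1.   ] tips 0.008
```

>>> send_rows(
  deltas="0 0 0 3; 0 0 0 6; 0 0 0 9; 0 0 0 11; 0 0 0 12",
)

```text
t: 9.4
eef_pos: [0.4876, 0.3315, 0.158]
tool_rot: [0.0, 0.531, 0.848, -0.001]
contact_force: [-2.8, -3.4, 8.5]
gripper_width: 0.104
grasp_force: 53.7
```

```bash
python3 st.py
```

```text
t 9.4 p [0.4876 0.3315 0.158 ] q [-0.15  0.53 -0.74  1.8   0.43  0.97 -0.61] F [-2.8 -3.4  8.5] T [-0.75  0.55  0.06] w 0.104 g 53.7
ang x 115.9 z [ 0.    -0.001 -1.   ] tips 0.008
```

>>> send_rows(
  deltas="0 0 0 1; 0 0 0 2; 0 0 0 3; 0 0 0 3; 0 0 0 3",
)

```text
t: 9.9
eef_pos: [0.4875, 0.3314, 0.158]
tool_rot: [0.0, 0.552, 0.834, -0.001]
contact_force: [-3.1, -4.3, 8.3]
gripper_width: 0.101
grasp_force: 53.7
```

```bash
python3 st.py
```

```text
t 9.9 p [0.4875 0.3314 0.158 ] q [-0.16  0.53 -0.72  1.8   0.42  0.97 -0.66] F [-3.1 -4.3  8.3] T [-0.76  0.56 -0.04] w 0.101 g 53.7
ang x 112.9 z [-0.    -0.001 -1.   ] tips 0.008
```

>>> send_rows(
  deltas="0 0 0 1; 0 0 0 2; 0 0 0 2; 0 0 0 2; 0 0 0 2",
)

```text
t: 10.4
eef_pos: [0.4875, 0.3314, 0.158]
tool_rot: [0.001, 0.566, 0.825, -0.001]
contact_force: [-2.4, -4.6, 9.1]
gripper_width: 0.104
grasp_force: 56.3
```

```bash
python3 st.py
```

```text
t 10.4 p [0.4875 0.3314 0.158 ] q [-0.17  0.53 -0.72  1.8   0.41  0.97 -0.69] F [-2.4 -4.6  9.1] T [-0.92  0.56  0.86] w 0.104 g 56.3
ang x 111.1 z [ 0.001 -0.002 -1.   ] tips 0.008
```

>>> send_rows(
  deltas="0 0 0 1; 0 0 0 2; 0 0 0 2; 0 0 0 2; 0 0 0 2",
)

```text
t: 10.9
eef_pos: [0.4875, 0.3314, 0.158]
tool_rot: [0.001, 0.579, 0.815, -0.001]
contact_force: [-2.8, -5.7, 10.4]
gripper_width: 0.103
grasp_force: 68.2
```

```bash
python3 st.py
```

```text
t 10.9 p [0.4875 0.3314 0.158 ] q [-0.17  0.52 -0.71  1.8   0.41  0.97 -0.72] F [-2.8 -5.7 10.4] T [-1.01  0.55  1.34] w 0.103 g 68.2
ang x 109.2 z [ 0.001 -0.002 -1.   ] tips 0.008
```

>>> send_rows(
  deltas="0 0 0 0; 0 0 0 0; 0 0 0 0; 0 0 0 0; 0 0 -0.01 0",
  claw=0.5,
)

```text
t: 11.4
eef_pos: [0.4871, 0.3311, 0.1663]
tool_rot: [-0.0, 0.581, 0.814, -0.001]
contact_force: [-0.3, -0.6, -0.6]
gripper_width: 0.498
grasp_force: 0.0
```

>>> send_rows(
  deltas="0 0 -0.04 0; 0 0 -0.08 0; 0 0 -0.11 0; 0 0 -0.13 0; 0 0 -0.13 0",
)

```text
t: 11.9
eef_pos: [0.4888, 0.3334, 0.3014]
tool_rot: [0.001, 0.581, 0.814, 0.003]
contact_force: [-0.8, 0.4, 0.6]
gripper_width: 0.501
grasp_force: 0.0
```

```bash
python3 st.py "(.602,-.0447,.288)"
```

```text
t 11.9 p [0.4888 0.3334 0.3014] q [-0.11  0.38 -0.77  1.65  0.28  1.22 -0.62] F [-0.8  0.4  0.6] T [-0.03  0.04  0.02] w 0.501 g 0.0
ang x 108.9 z [ 0.005  0.004 -1.   ] tips 0.008
(.602,-.0447,.288) tool delta [-0.3944 -0.0158  0.0126]
```

>>> send_rows(
  deltas="-0.04 0 0 0; -0.08 0 0 0; -0.12 -0.005 0 0; -0.16 -0.008 0 0; -0.2 -0.008 0 0",
  claw=0.78,
)

```text
t: 12.4
eef_pos: [0.5447, 0.1384, 0.2967]
tool_rot: [-0.0, 0.581, 0.814, -0.0]
contact_force: [1.7, -0.3, -0.2]
gripper_width: 0.783
grasp_force: 0.0
```

>>> send_rows(
  deltas="-0.04 0 0.01 0; -0.08 0 0.01 0; -0.12 -0.005 0.02 0; -0.16 -0.008 0.04 0; -0.194 -0.008 0.05 0",
)

```text
t: 12.9
eef_pos: [0.5996, -0.0489, 0.2451]
tool_rot: [-0.001, 0.582, 0.813, -0.001]
contact_force: [-0.6, 0.9, -0.1]
gripper_width: 0.778
grasp_force: 0.0
```

>>> send_rows(
  deltas="0 0 0.03 0; 0 0 0.06 0; 0 0 0.09 0; 0 0 0.12 0; 0 0 0.12 0",
)

```text
t: 13.4
eef_pos: [0.597, -0.0463, 0.1228]
tool_rot: [-0.004, 0.581, 0.814, -0.002]
contact_force: [-0.5, 0.7, -1.1]
gripper_width: 0.78
grasp_force: 0.0
```

```bash
python3 - <<'E'
from h import *
p=bot.read_camera("top");s=bot.read_camera("scene")
def crop(q,b):return cv2.resize(np.ascontiguousarray(q["img"][b[1]:b[3],b[0]:b[2],::-1]),(390,290),interpolation=cv2.INTER_CUBIC)
cv2.imwrite("pics/c3.png",np.vstack([np.hstack([crop(p,(130,260,198,310)),crop(s,(505,232,580,288))]),np.hstack([crop(s,(270,200,405,300)),crop(p,(280,190,382,265))])]))
for n,q in(("top",p),("scene",s)):
    C=cloud(q)
    P=C[(C[...,2]>0.141)&(C[...,2]<0.2)&(np.hypot(C[...,0]-.488,C[...,1]-.333)<.04)]
    for lo,hi in((.149,.160),(.160,.172)):
        Q=P[(P[:,2]>lo)&(P[:,2]<hi)]
        if len(Q)>3:
            x=Q[:,:2]-Q[:,:2].mean(0);w,v=np.linalg.eigh(x.T@x/len(x));print(n,lo,len(Q),Q.mean(0).round(4),np.sqrt(w).round(4),np.degrees(np.arctan2(v[1,1],v[0,1])).round(1))
E
python3 st.py "(.602,-.0447,.024)"
```

```text
top 0.149 17 [0.4869 0.325  0.155 ] [0.0042 0.0069] 126.7
top 0.16 55 [0.4861 0.33   0.1677] [0.003  0.0087] 116.0
scene 0.149 87 [0.4928 0.3325 0.1546] [0.0019 0.008 ] 109.6
scene 0.16 110 [0.4917 0.332  0.1663] [0.0027 0.0079] 113.1
t 13.5 p [ 0.6002 -0.0458  0.1272] q [ 0.4   0.55 -0.58  1.8   0.37  0.9  -0.01] F [ 0.  -0.4  0.8] T [ 0.05  0.02 -0.02] w 0.781 g 0.0
ang x 109.0 z [-0.001  0.    -1.   ] tips 0.008
(.602,-.0447,.024) tool delta [0.0004 0.0021 0.1032]
```

View pics/c3.png

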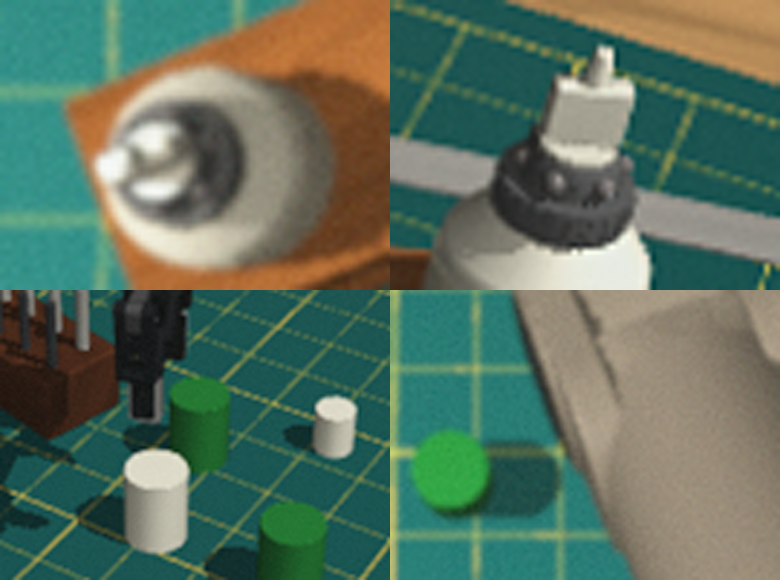

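The upper crops show the wing now parallel to the holder's long sides, at right crop (590,110). That agrees with the depth fit of 113° and the torque rise, so the spout is shut. The white cap at crop (157,500) is under the gripper with the fingers clear of the greens.

>>> send_rows(
  deltas="0 0.002 0.03 0; 0 0.002 0.06 0; 0 0.002 0.085 0; 0 0.002 0.103 0; 0 0.002 0.103 0",
)

```text
t: 14.0
eef_pos: [0.6018, -0.0454, 0.0234]
tool_rot: [-0.001, 0.581, 0.814, -0.001]
contact_force: [-0.0, 1.0, -0.1]
gripper_width: 0.778
grasp_force: 0.0
```

>>> send_rows(
  deltas="0 0 0 0; 0 0 0 0; 0 0 0 0; 0 0 0 0; 0 0 0 0",
  claw=0.3,
  force=20,
)

```text
t: 14.5
eef_pos: [0.6039, -0.0452, 0.0261]
tool_rot: [0.001, 0.581, 0.814, 0.001]
contact_force: [-0.3, -0.3, 6.7]
gripper_width: 0.533
grasp_force: 21.0
```

```bash
python3 st.py
```

```text
t 14.5 p [ 0.6039 -0.0452  0.0261] q [ 0.34  0.69 -0.5   1.84  0.48  0.73 -0.09] F [-0.3 -0.3  6.7] T [ 0.02  0.14 -0.02] w 0.533 g 21.0
ang x 108.9 z [ 0.003 -0.    -1.   ] tips 0.008
```

>>> send_rows(
  deltas="0 0 0 0; 0 0 0 0; 0 0 0 0; 0 0 0 -4; 0 0 0 -10",
  claw=0.78,
)

```text
t: 15.0
eef_pos: [0.6023, -0.0453, 0.0242]
tool_rot: [-0.0, 0.506, 0.862, -0.0]
contact_force: [-0.1, -0.7, 0.0]
gripper_width: 0.783
grasp_force: 0.0
```

>>> send_rows(
  deltas="0 0 0 -8; 0 0 0 -16; 0 0 0 -24; 0 0 0 -32; 0 0 0 -40",
)

```text
t: 15.5
eef_pos: [0.6023, -0.0455, 0.0241]
tool_rot: [-0.0, 0.18, 0.984, -0.0]
contact_force: [0.4, 0.2, -0.5]
gripper_width: 0.777
grasp_force: 0.0
```

>>> send_rows(
  deltas="0 0 0 -8; 0 0 0 -16; 0 0 0 -24; 0 0 0 -32; 0 0 0 -40",
)

```text
t: 16.0
eef_pos: [0.6023, -0.0455, 0.0241]
tool_rot: [-0.0, -0.167, 0.986, -0.0]
contact_force: [-0.1, 0.7, -0.9]
gripper_width: 0.781
grasp_force: 0.0
```

>>> send_rows(
  deltas="0 0 0 0; 0 0 0 0; 0 0 0 0; 0 0 0 0; 0 0 0 0",
  claw=0.3,
  force=20,
)

```text
t: 16.5
eef_pos: [0.6024, -0.0453, 0.0243]
tool_rot: [-0.0, -0.164, 0.986, -0.0]
contact_force: [0.4, 0.3, 1.4]
gripper_width: 0.528
grasp_force: 20.5
```

>>> send_rows(
  deltas="0 0 0 0; 0 0 0 0; 0 0 0 0; 0 0 0 0; 0 0 0 0",
  claw=0.3,
  force=80,
)

```text
t: 17.0
eef_pos: [0.6025, -0.0452, 0.0244]
tool_rot: [0.0, -0.165, 0.986, 0.0]
contact_force: [-0.5, -0.3, 1.0]
gripper_width: 0.517
grasp_force: 81.1
```

```bash
python3 st.py
```

```text
t 17.0 p [ 0.6025 -0.0452  0.0244] q [ 0.58  0.81 -0.85  1.83  0.78  0.88  1.25] F [-0.5 -0.3  1. ] T [ 0.01  0.02 -0.01] w 0.517 g 81.1
ang x -161.1 z [ 0.  0. -1.] tips 0.008
```

>>> send_rows(
  deltas="0 0 -0.03 0; 0 0 -0.07 0; 0 0 -0.12 0; 0 0 -0.17 0; 0 0 -0.22 0",
)

```text
t: 17.5
eef_pos: [0.602, -0.0453, 0.2461]
tool_rot: [-0.0, -0.165, 0.986, 0.0]
contact_force: [0.5, -1.1, 0.0]
gripper_width: 0.519
grasp_force: 81.3
```

>>> send_rows(
  deltas="0 0.04 -0.01 0; 0 0.08 -0.02 0; 0 0.12 -0.02 0; 0 0.16 -0.02 0; 0 0.2 -0.02 0",
)

```text
t: 18.0
eef_pos: [0.5367, 0.1451, 0.2644]
tool_rot: [0.0, -0.164, 0.986, -0.0]
contact_force: [0.1, 0.6, 0.0]
gripper_width: 0.509
grasp_force: 81.3
```

>>> send_rows(
  deltas="0 0.04 0 0; -0.005 0.08 0 0; -0.01 0.12 0 0; -0.013 0.16 0 0; -0.013 0.194 0 0",
)

```text
t: 18.5
eef_pos: [0.4859, 0.3336, 0.2643]
tool_rot: [0.0, -0.165, 0.986, 0.0]
contact_force: [0.8, 0.2, -0.1]
gripper_width: 0.515
grasp_force: 81.3
```

>>> send_rows(
  deltas="0 0 0 0; 0 0 0 0; 0 0 0 0; 0 0 0 0; 0 0 0 0",
)

```text
t: 19.0
eef_pos: [0.4875, 0.3304, 0.2642]
tool_rot: [0.0, -0.164, 0.987, -0.0]
contact_force: [-0.4, -0.2, -0.1]
gripper_width: 0.517
grasp_force: 81.3
```

```bash
python3 st.py "(.4875,.3316,.264)"; python3 - <<'E'
from h import *
o=bot.get_obs();e=o["eef_pos"]
for n in("scene","top"):
    p=bot.read_camera(n);C=cloud(p)
    if n=="scene": save(p,"c4.png",(480,120,620,300),3)
    for r in bot.landmark_of(p,"cap_mid")[:3]:print(n,r["confidence"],np.round(r["xyz"],4),np.round(r["xyz"]-np.array(e),4))
E
```

```text
t 19.0 p [0.4875 0.3304 0.2642] q [ 0.08  0.53 -1.08  1.69  0.49  1.23  0.78] F [-0.4 -0.2 -0.1] T [ 0.   -0.04 -0.03] w 0.517 g 81.3
ang x -161.2 z [ 0.    -0.001 -1.   ] tips 0.008
(.4875,.3316,.264) tool delta [-0.0004  0.0012  0.0002]
scene 0.88 [0.6013 0.0631 0.0309] [ 0.1138 -0.2673 -0.2333]
scene 0.73 [0.486  0.3338 0.2665] [-0.0015  0.0034  0.0023]
top 0.84 [ 0.5079 -0.0663  0.0259] [ 0.0204 -0.3967 -0.2383]
top 0.65 [0.6034 0.0568 0.0325] [ 0.1159 -0.2736 -0.2317]
top 0.58 [0.4896 0.3287 0.2707] [ 0.0021 -0.0017  0.0065]
```

View pics/c4.png

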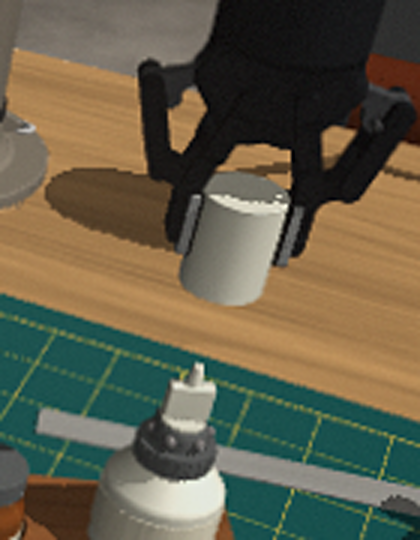

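The picture shows the cap upright between the pads at (230,240), over the spout at (190,395), and the two networks average within 1 mm of the TCP.

>>> send_rows(
  deltas="0 0.001 0.015 0; 0 0.001 0.03 0; 0 0.001 0.05 0; 0 0.001 0.065 0; 0 0.001 0.078 0",
)

```text
t: 19.7
eef_pos: [0.4859, 0.332, 0.1842]
tool_rot: [-0.001, -0.165, 0.986, -0.0]
contact_force: [-1.2, -0.1, -0.0]
gripper_width: 0.52
grasp_force: 81.3
```

>>> send_rows(
  deltas="0 0 0.005 0; 0 0 0.01 0; 0 0 0.014 0; 0 0 0.014 0; 0 0 0.014 0",
)

```text
t: 20.2
eef_pos: [0.4866, 0.3327, 0.1727]
tool_rot: [0.0, -0.165, 0.986, 0.0]
contact_force: [0.1, 0.6, -0.2]
gripper_width: 0.514
grasp_force: 81.3
```

```bash
python3 st.py "(.4875,.3316,.1544)"
```

```text
t 20.2 p [0.4866 0.3327 0.1727] q [ 0.03  0.62 -1.01  1.78  0.59  1.08  0.7 ] F [ 0.1  0.6 -0.2] T [ 0.02  0.   -0.08] w 0.514 g 81.3
ang x -161.0 z [ 0.001  0.    -1.   ] tips 0.008
(.4875,.3316,.1544) tool delta [-0.0004 -0.0014  0.0183]
```

>>> send_rows(
  deltas="0 0 0.002 0; 0 0 0.004 0; 0 0 0.006 0; 0 0 0.006 0; 0 0 0.006 0",
)

```text
t: 20.7
eef_pos: [0.4865, 0.3325, 0.1663]
tool_rot: [-0.0, -0.165, 0.986, -0.0]
contact_force: [-0.4, 0.2, 0.1]
gripper_width: 0.517
grasp_force: 81.3
```

```bash
python3 st.py "(.4875,.3316,.1544)"
```

```text
t 20.7 p [0.4865 0.3325 0.1663] q [ 0.02  0.62 -1.01  1.79  0.6   1.07  0.7 ] F [-0.4  0.2  0.1] T [-0.01 -0.06 -0.01] w 0.517 g 81.3
ang x -161.0 z [-0. -0. -1.] tips 0.008
(.4875,.3316,.1544) tool delta [-0.0007 -0.0012  0.0119]
```

>>> send_rows(
  deltas="0 0 0.001 0; 0 0 0.002 0; 0 0 0.003 0; 0 0 0.003 0; 0 0 0.003 0",
)

```text
t: 21.2
eef_pos: [0.4869, 0.333, 0.1644]
tool_rot: [0.001, -0.165, 0.986, 0.0]
contact_force: [-0.7, -0.9, 7.0]
gripper_width: 0.516
grasp_force: 82.2
```

```bash
python3 st.py "(.4875,.3316,.1544)"
```

```text
t 21.2 p [0.4869 0.333  0.1644] q [ 0.02  0.63 -1.01  1.79  0.6   1.07  0.7 ] F [-0.7 -0.9  7. ] T [-0.46  0.27 -0.03] w 0.516 g 82.2
ang x -161.1 z [ 0.001  0.001 -1.   ] tips 0.008
(.4875,.3316,.1544) tool delta [-0.0001 -0.0015  0.01  ]
```

>>> send_rows(
  deltas="0 -0.0008 0.001 0; 0 -0.0008 0.002 0; 0 -0.0008 0.003 0; 0 -0.0008 0.004 0; 0 -0.0008 0.004 0",
)

```text
t: 21.7
eef_pos: [0.4874, 0.3334, 0.1636]
tool_rot: [0.002, -0.165, 0.986, 0.0]
contact_force: [-5.0, -5.6, 30.3]
gripper_width: 0.516
grasp_force: 84.3
```

```bash
python3 st.py "(.4875,.3316,.1544)"
```

```text
t 21.7 p [0.4874 0.3334 0.1636] q [ 0.02  0.63 -1.01  1.79  0.6   1.07  0.69] F [-5.  -5.6 30.3] T [-1.82  1.54 -0.01] w 0.516 g 84.3
ang x -161.0 z [ 0.004  0.001 -1.   ] tips 0.008
(.4875,.3316,.1544) tool delta [ 0.0005 -0.0017  0.0092]
```

>>> send_rows(
  deltas="0 0 0.001 0; 0 0 0.002 0; 0 0 0.003 0; 0 0 0.004 0; 0 0 0.004 0",
)

```text
t: 22.2
eef_pos: [0.4865, 0.3314, 0.1546]
tool_rot: [-0.0, -0.165, 0.986, -0.0]
contact_force: [-1.1, 0.5, -0.9]
gripper_width: 0.514
grasp_force: 81.7
```

```bash
python3 st.py "(.4875,.3316,.1544)"
```

```text
t 22.2 p [0.4865 0.3314 0.1546] q [ 0.02  0.64 -1.    1.8   0.61  1.05  0.69] F [-1.1  0.5 -0.9] T [ 0.04  0.13 -0.03] w 0.514 g 81.7
ang x -161.0 z [-0.001 -0.001 -1.   ] tips 0.008
(.4875,.3316,.1544) tool delta [-0.001  -0.0001  0.0002]
```

>>> send_rows(
  deltas="0 0 0.001 0; 0 0 0.002 0; 0 0 0.002 0; 0 0 0.002 0; 0 0 0.002 0",
)

```text
t: 22.7
eef_pos: [0.4865, 0.3315, 0.1543]
tool_rot: [-0.0, -0.165, 0.986, -0.001]
contact_force: [-4.5, -5.8, 14.0]
gripper_width: 0.51
grasp_force: 83.2
```

```bash
python3 st.py
```

```text
t 22.7 p [0.4865 0.3315 0.1543] q [ 0.01  0.64 -1.    1.8   0.61  1.05  0.69] F [-4.5 -5.8 14. ] T [-1.08  0.9   0.01] w 0.51 g 83.2
ang x -161.1 z [-0.    -0.002 -1.   ] tips 0.008
```

>>> send_rows(
  deltas="0 0 0.001 0; 0 0 0.002 0; 0 0 0.002 0; 0 0 0.002 0; 0 0 0.002 0",
)

```text
t: 23.2
eef_pos: [0.4864, 0.3315, 0.1542]
tool_rot: [0.0, -0.165, 0.986, -0.001]
contact_force: [-8.3, -11.1, 28.9]
gripper_width: 0.518
grasp_force: 84.6
```

```bash
python3 st.py
```

```text
t 23.2 p [0.4864 0.3315 0.1542] q [ 0.01  0.64 -1.    1.8   0.61  1.05  0.69] F [ -8.3 -11.1  28.9] T [-2.14  1.72 -0.01] w 0.518 g 84.6
ang x -161.1 z [ 0.001 -0.003 -1.   ] tips 0.008
```

```bash
python3 - <<'E'
from h import *
p=bot.read_camera("scene");save(p,"c5.png",(480,160,620,300),4)
print([(r["confidence"],np.round(r["xyz"],4)) for r in bot.landmark_of(p,"cap_mid")])
E
python3 st.py
```

```text
[(0.93, array([ 0.5086, -0.067 ,  0.0274])), (0.67, array([0.603 , 0.063 , 0.0301])), (0.62, array([0.4831, 0.333 , 0.1548]))]
t 23.3 p [0.4865 0.3315 0.1542] q [ 0.01  0.64 -1.    1.8   0.61  1.05  0.69] F [ -9.  -10.6  27.7] T [-2.12  1.68 -0.03] w 0.518 g 84.6
ang x -161.1 z [ 0.001 -0.003 -1.   ] tips 0.008
```

View pics/c5.png

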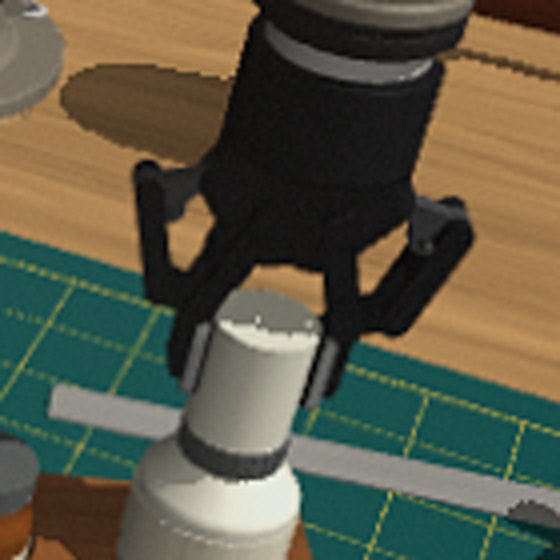

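The cap sits flush and straight on the grey collar at (235,450), with no gap and no nubs showing. It is held and pressed with about 28 N, so I hand in.

```bash
python3 -c "
from station import bot;print(bot.hand_in())"
```

```text
the job is handed in; nothing more can be done
None
```

I turned the spout clockwise to its stop, snapped the wide white overcap fully home on the collar, and handed the job in at about 23 s with the arm still gripping the cap and pressing it down with about 28 N; nothing else on the bench was touched, and the hand-in returned no verdict.

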